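# Balance the display rail on its single-post stand

## Robot

A 6-joint arm with a two-finger parallel gripper is mounted at the origin on the work surface. World frame = base frame: x ahead of the robot, y to its left, z up, the work surface at z = 0. Lengths are in mm, angles in degrees, forces in N, time in s.
With the tool pointing down it reaches from about 350 to 975 mm from the base axis. Payload 7.1 kg.
Tool frame: the origin (TCP) lies at the very end of the fingers, on their centre line; the grasp point (between the pads) lies 19 mm behind it (robot.grip_point_offset is the distance from the TCP to the grasp point, in mm); z points along the fingers, y is the line along which they close (so a half turn about z gives the same grasp; the last joint's range is limited). The gripper opens to 88 mm and grips with 3 to 60 N. Pads are 20 mm wide; open, the fingers measure 115 mm over their backs; the gripper's body (75 mm by 178 mm) begins 61 mm behind the grasp point.
Start: joints at [65.031, 24.242, 93.386, -0, 62.372, -1.089], TCP at [252.99, 571.49, 193.875] pointing down, gripper open.
Joint ranges: [-172.04, 172.04], [-51.8, 120.97], [4.93, 147.93], [-75.15, 255.16], [6.16, 154.13], [-145.62, 145.62]. Speed limits (degrees/s): [136.94, 136.94, 172.46, 180, 180, 180].

## Interface

Orientations are given as [roll, pitch, yaw] about the fixed x, y, z axes, in that order (R = Rz(yaw) Ry(pitch) Rx(roll)).
In Python, from workcell import robot, command_gripper, solver, monitor, imaging, order gives the robot as it stands. Calls block until the motion is done:
- robot.move_ptp(position, orientation): joint-space move of the TCP to a pose.
- robot.move_straight(position, max_speed=150, rot=None, force_limit=None): straight line of the TCP; rot=None keeps the orientation; max_speed is the mean speed in mm/s. With force_limit (N) it stops when the force on the tool has changed by that much, and returns True; else False.
- robot.set_joints(angles): joint-space move.
- command_gripper(opening, effort=None): finger opening in mm; effort is the grip in N (None keeps the last); returns when the fingers have stopped.
- robot.hold(seconds).
- solver.ik(position, orientation): joint angles nearest the present ones, or None.
- monitor.get_obs(): the state.
- imaging.snapshot(name): name is "scene" or "top"; returns a dict with "img" (480x640x3 uint8, blue, green, red), "fx", "fy", "cx", "cy" (pixels), "k1" (the pictures are not rectified: a ray, as slopes to the right and down, at radius r is drawn at 1 + k1 r^2 times it, then the intrinsics apply), "R" (3x3) and "t" (3): a world point X has camera coordinates R X + t. Camera axes: x right, y down, z forward; pixel columns grow to the right and rows downward; lengths in mm; the calibration is good to about 2 mm. A picture is of the moment at which its call begins. There is no depth.
A pose or a line that the arm cannot do raises robot.IKError and nothing moves.
- order.hand_in(): hands the job in; it is judged then, once.
The state is a dict: "t": time; "q": joint angles; "joint_vel": joint speeds; "joint_efforts": joint torques, N m; "ee_pos": TCP position; "ee_rot": TCP orientation; "contact_force": force on the tool from outside, world axes, zero at the start; "wrist_torque": the same for the moment, N m; "grip_width": finger opening in mm; "grasp_force": force on a finger pad.
Only numpy, scipy, OpenCV 4.12 (cv2) and the standard library are available. Lean on these libraries where they do the work, as an engineer would, in place of code of your own. Each camera call takes 0.05 s, during which the arm holds its last target. There are 200 camera calls.

## Task

Move the metal display rail from its wooden rest onto the single-post stand so that it stays balanced level in the saddle when you let go. A counterweight hidden inside puts its balance point somewhere off the middle, so feel for it by lifting the rail a few millimetres at trial points; never let the rail tip, set it down gently without pressing hard on rest or stand, and leave the pen cup, the bottle and the card reader where they are.

Things in the scene. Friction and masses are not known exactly. Their poses are not given: they have to be found in the camera images.
- bar_center (a point): Geometric centre of the loose display rail, half-way up (20 mm above its underside). Rail: hollow aluminium bar, x 20 mm wide, y 400 mm long, z 40 mm tall, flat smooth sides, black end caps; thin pegs stick out 30 mm both sides 160 to 193 mm from the middle. Starts lying level in the rest, along its y, up to 15 mm off centre. Grip across the width, on its upper 23 mm.
- bar: The same rail; origin at the middle of its underside. It weighs 0.55 to 0.73 kg. A counterweight fixed unseen inside puts the balance point anywhere within 85 mm either side of the middle along y: feel it from the load and moment on the gripper, or from which end stays down when lifted a few mm. It must never tip more than 7 degrees from level.
- rest_mid (a point): Midpoint between the rest's two supports at the height of the notch floors, 50 mm above the desk, where the rail's underside lies at first. The supports stand 130 mm either side along y, each 14 mm long in y; notch walls are 28 mm apart in x and rise, flared, to 12 mm above the notch floor.
- rest: Fixed wooden rest, base 70 x 320 x 12 mm (x, y, z); origin at the centre of its underside. Do not press on it with more than 40 N.
- post_saddle (a point): Centre of the flat floor of the stand's saddle, 120 mm above the desk. The channel runs along y and is only 24 mm long in y, so the rail stays level only with its balance point over it. Its walls are 28 mm apart in x (rail 20 mm) and rise, flared, to 12 mm above the floor; the saddle is 46 mm wide overall in x.
- post: Fixed single-post display stand, dark steel: round foot 110 mm across, 18 mm stem, short saddle on top; origin at the centre of its underside. Do not press on it with more than 40 N.
- pen_cup: Bystander: black pen cup, 72 mm across, 95 mm tall; origin at the centre of its underside.
- bottle: Bystander: white bottle, 54 mm across, 150 mm tall; origin at the centre of its underside.
- reader: Bystander: white card reader lying flat, 85 x 170 x 28 mm; origin at the centre of its underside.
Mind the look-alikes: they are no part of the job. Of the things like the post, leave any that is white; of the rest the smaller one is meant.

How it is judged (in metres and radians):
On the way:
1. the rail is lifted clear of its rest, level (within 0.06 rad) (z of bar_center in the frame of rest_mid above 0.045 m and angle between bar_center's own z axis and vertical below 0.06 rad and contact force between bar and rest below 0.1 N), for 0.2 s.
At the end, for the whole second after the job is handed in: The rail lies seated in the saddle, let go and at rest: its centre 20 mm (+-4 mm) above the saddle floor, within 6 mm of the channel's centre line and within 110 mm along it, its length within 0.2 rad of the channel's direction, level within 0.03 rad (x of bar_center in the frame of post_saddle between -0.006 and 0.006 m and y of bar_center in the frame of post_saddle between -0.11 and 0.11 m and z of bar_center in the frame of post_saddle between 0.016 and 0.024 m and angle between bar_center's own z axis and vertical below 0.03 rad and angle between the y axis of bar_center and the y axis of post_saddle, either way round below 0.2 rad and linear speed of bar below 0.01 m/s); the robot touches nothing.
It fails at once if the rail tips more than 0.12 rad from level (angle between bar_center's own z axis and vertical above 0.12 rad).
It fails at once if the stand is pressed with more than 40 N (contact force between post and anything else above 40 N).
It fails at once if the rest is pressed with more than 40 N (contact force between rest and anything else above 40 N).
It fails at once if the pen cup, bottle or card reader is moved more than 20 mm (distance of any of pen_cup, bottle, reader from where it was at the start of the episode above 0.02 m).
It also fails if it takes over 64 s, if anything falls off the work surface, if the arm or the gripper's body presses on something with over 40 N, if the wrist force passes 120 N, or if a joint passes its speed limit or range.

## Working session

There is one attempt and no reset: what is moved stays moved. The work goes in short steps, each a Python script; the robot and the scene stay as the last script left them, time stands still between calls to the robot, and variables do not carry over. Pictures are saved under pics/ and viewed, at most 10 in all, crops included, and the job is handed in when it is done.

```bash
mkdir -p pics; ls
python3 - <<'E'
from workcell import robot,monitor,imaging
import cv2
for n in("scene","top"):
    s=imaging.snapshot(n); cv2.imwrite(f"pics/{n}0.png",s["img"]); print({k:v for k,v in s.items() if k!="img"})
o=monitor.get_obs(); print(o)
E
```

```text
pics
{'fx': 535.7783185502259, 'fy': 535.7783185502259, 'cx': 316.9015349975079, 'cy': 232.84085445685304, 'k1': -0.004029080084589169, 'R': array([[ 0.79813725,  0.60232906, -0.01329048],
       [ 0.50019934, -0.67478039, -0.54265279],
       [-0.3358237 ,  0.42646352, -0.83985196]]), 't': array([-518.66461042, -278.88724612, 1690.83729814])}
{'fx': 485.6968166913762, 'fy': 485.6968166913762, 'cx': 323.0212527222197, 'cy': 239.17293480675875, 'k1': -0.10922796294674657, 'R': array([[ 0.00975805, -0.99994897, -0.00261551],
       [-0.99715433, -0.00953517, -0.07478187],
       [ 0.07475311,  0.00333779, -0.99719649]]), 't': array([ -18.89803755,  622.99192198, 1189.95692086])}
{'t': 0.1, 'q': array([ 6.50313215e+01,  2.42805349e+01,  9.34266668e+01, -3.32208963e-03,
        6.23704127e+01, -1.08976587e+00]), 'joint_vel': array([-0.06179167, -0.11885816, -0.1615426 ,  0.09862195,  0.07304151,
       -0.02879236]), 'joint_efforts': array([-4.61057007e-04, -5.45608449e+01, -2.74320906e+01,  6.45521586e-02,
        1.88939221e-02, -2.21866003e-06]), 'ee_pos': array([252.78284776, 571.01883614, 193.17684283]), 'ee_rot': array([-1.79922344e+02,  1.46449279e-03,  1.56122631e+02]), 'contact_force': array([-0.12262901,  1.03557836,  1.15161903]), 'wrist_torque': array([-0.01739901,  0.02640962, -0.01877138]), 'grasp_force': 0.0, 'grip_width': 87.48361246760436}
```

View pics/scene0.png

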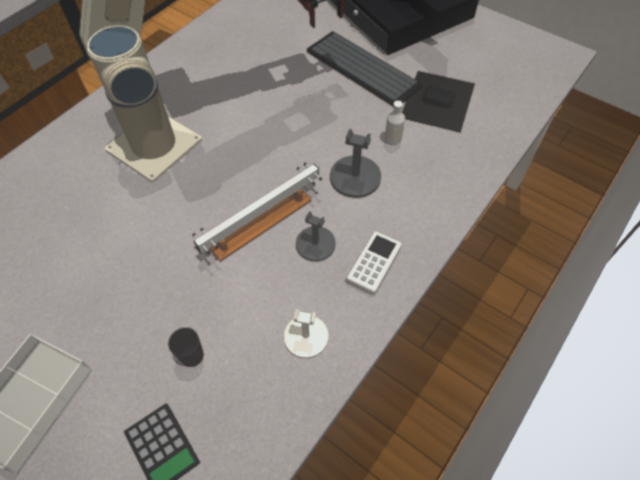

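View pics/top0.png

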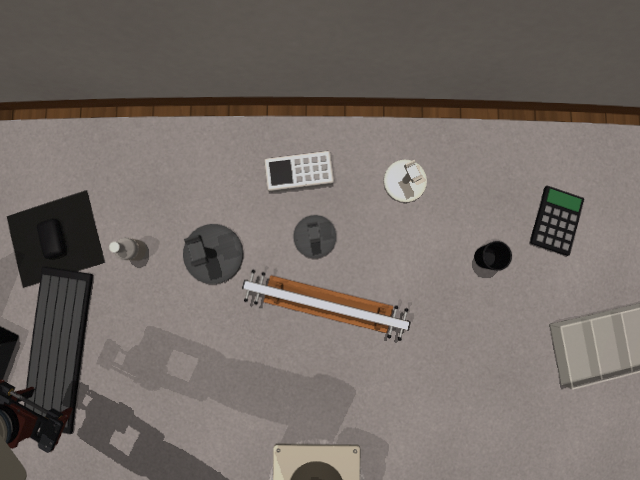

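The rail is the light bar, at top-view pixels (245,286)–(408,325). There are three post-like stands: a large dark one at (212,253), a small dark one at (315,237) and a white one at (405,181). The white one is excluded and the smaller of the two dark ones is meant, so the target is (315,237). I'll confirm this in one enlarged crop.

```bash
cat > h.py <<'E'
import cv2,numpy as np
from workcell import robot,command_gripper,solver,monitor,imaging,order
def ray(s,uv):
    K=np.array([[s["fx"],0,s["cx"]],[0,s["fy"],s["cy"]],[0,0,1]])
    p=cv2.undistortPoints(np.array(uv,float).reshape(-1,1,2),K,np.array([s["k1"],0,0,0])).reshape(-1,2)
    d=np.c_[p,np.ones(len(p))]@s["R"]
    return -s["R"].T@s["t"],d
def plane(s,uv,z):
    c,d=ray(s,uv); return (c+d*((z-c[2])/d[:,2])[:,None])[:,:2]
def railmask(s,roi):
    x0,y0,x1,y1=roi; g=s["img"].min(2).copy(); m=np.zeros_like(g); m[y0:y1,x0:x1]=(g[y0:y1,x0:x1]>170)*255
    n,l,st,c=cv2.connectedComponentsWithStats(m); i=1+st[1:,4].argmax(); return (l==i).astype(np.uint8)*255
E
python3 - <<'E'
from h import *
s=imaging.snapshot("top"); im=s["img"]
cv2.imwrite("pics/crop.png",cv2.resize(im[195:345,225:425],None,fx=4,fy=4,interpolation=cv2.INTER_CUBIC))
m=railmask(s,(235,270,420,335)); p=cv2.findNonZero(m).reshape(-1,2)
P=plane(s,p,90); r=cv2.minAreaRect(P.astype(np.float32)); print("rail",r, P.mean(0),cv2.boxPoints(r))
# feet
for n,(x0,y0,x1,y1) in dict(small=(285,205,345,265),big=(175,215,250,290)).items():
    g=im[y0:y1,x0:x1].max(2); mm=(g<90).astype(np.uint8)*255
    cs=max(cv2.findContours(mm,0,2)[0],key=cv2.contourArea)
    q=cv2.convexHull(cs).reshape(-1,2)+[x0,y0]; print(n,cv2.minEnclosingCircle(plane(s,q,8).astype(np.float32)),cv2.fitEllipse(plane(s,q,8).astype(np.float32)))
# rest wood
hsv=cv2.cvtColor(im,cv2.COLOR_BGR2HSV); w=cv2.inRange(hsv,(3,110,50),(20,255,255)); w[:260]=0; w[345:]=0
n,l,st,c=cv2.connectedComponentsWithStats(w); q=np.argwhere(np.isin(l,[i for i in range(1,n) if st[i,4]>30]))[:,::-1]
print("rest",cv2.minAreaRect(plane(s,q,12).astype(np.float32)))
S=imaging.snapshot("scene"); cv2.imwrite("pics/crop2.png",cv2.resize(S["img"][150:290,180:360],None,fx=4,fy=4,interpolation=cv2.INTER_CUBIC))
E
```

```text
rail ((463.6286926269531, -21.021881103515625), (395.85772705078125, 17.651166915893555), 76.40386962890625) [462.89099119 -23.49114854] [[ 408.522   -211.32947]
 [ 425.67856 -215.47885]
 [ 518.73535  169.2857 ]
 [ 501.57883  173.43509]]
small ((631.1961669921875, 8.447480201721191), 55.13501739501953) ((631.17333984375, 8.586193084716797), (107.19381713867188, 110.02357482910156), 96.35962677001953)
big ((585.2662353515625, 269.3565368652344), 81.41078186035156) ((584.7340087890625, 267.0597839355469), (151.94497680664062, 158.13223266601562), 152.80181884765625)
rest ((461.98687744140625, -26.429718017578125), (318.984619140625, 69.52833557128906), 76.5002670288086)
```

View pics/crop.png

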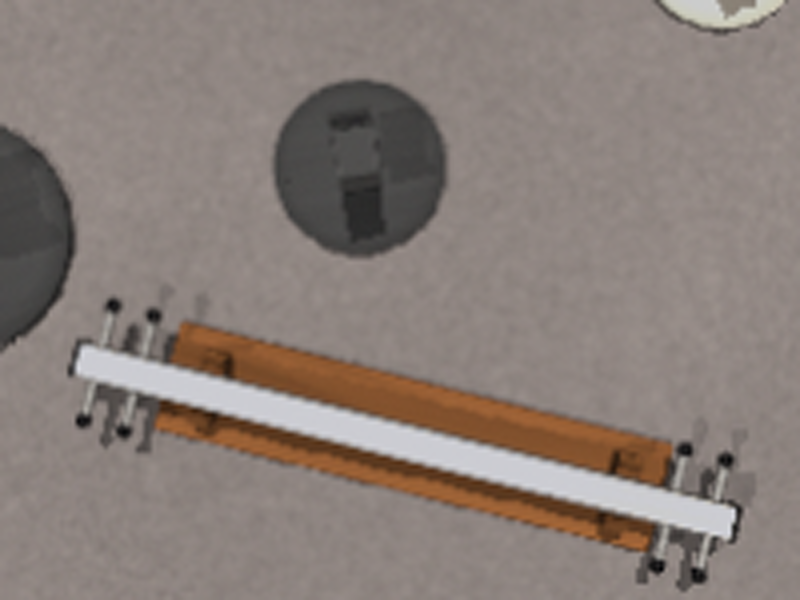

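View pics/crop2.png

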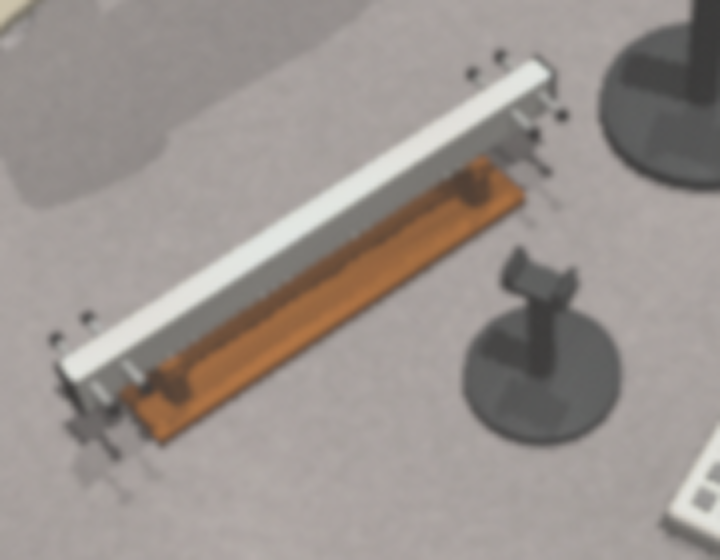

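The crops confirm the small dark stand at crop (360,165), with a measured foot of 110 mm that matches the description. The big one measures about 155 mm. Next I'll get the saddle's direction.

Run:
```python
from h import *
s=imaging.snapshot("top"); S=imaging.snapshot("scene")
a=cv2.resize(s["img"][215:260,290:340],None,fx=8,fy=8,interpolation=cv2.INTER_CUBIC)
b=cv2.resize(S["img"][205:250,292:342],None,fx=8,fy=8,interpolation=cv2.INTER_CUBIC)
c=np.hstack([a,b]); c=cv2.convertScaleAbs(c,alpha=2.2)
cv2.imwrite("pics/sad.png",c)
print(plane(s,[(313.75,233)],120), plane(S,[(308.75,213),(323,218.75)],132))
```

```text
[[629.93434076   8.26643397]] [[616.05182387  12.86783972]
 [656.22229954  20.31739192]]
```

View pics/sad.png

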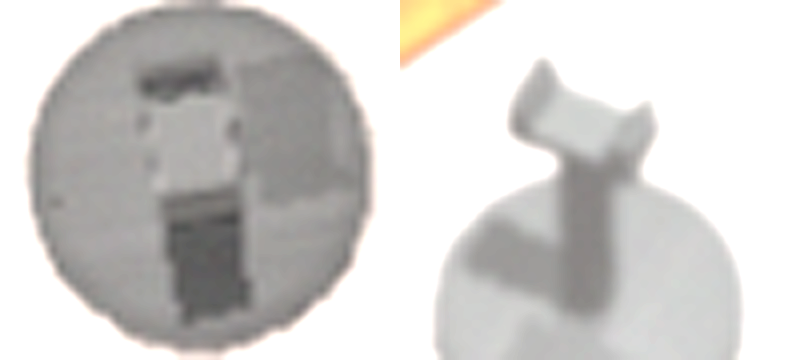

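The saddle centre is about (631, 8.4) with yaw about +10.5°, which the two views agree on. The rail centre is about (463.5, −21) with yaw −13.6°. I'll now do a trial grip at the middle.

```bash
cat >> h.py <<'E'
C=np.array([463.5,-21.]); U=np.array([.2352,.9720])   # rail centre, rail y dir
def stat(tag,n=4):
    o=[]
    for _ in range(n): robot.hold(.05); o.append(monitor.get_obs())
    f=np.mean([a["contact_force"] for a in o],0); m=np.mean([a["wrist_torque"] for a in o],0); e=o[-1]
    print(tag,"t%.1f"%e["t"],"F",f.round(2),"M",m.round(3),"ee",e["ee_pos"].round(1),"w%.1f g%.1f"%(e["grip_width"],e["grasp_force"]),flush=True); return f,m
def yawrot(a): return [180,0,a]
E
python3 - <<'E'
from h import *
p=C
print(solver.ik([*p,68],yawrot(76.4)))
robot.move_ptp([*p,150],yawrot(76.4)); stat("above")
command_gripper(50)
print(robot.move_straight([*p,69],max_speed=90,force_limit=8))
f0,m0=stat("down")
command_gripper(15,10); stat("grip10"); command_gripper(15,50); fg,mg=stat("grip50")
for dz in (1.5,3):
    robot.move_straight([*p,69+dz],max_speed=10); robot.hold(.2); f,m=stat("lift%g"%dz)
    df,dm=f-f0,m-m0
    print("moment across:",dm[:2]@[U[1],-U[0]], "about y",dm[:2]@U, "off mm", 1000*dm[:2]@[U[1],-U[0]]/df[2])
E
```

```text
[-4.06382917e+00  2.27824390e+01  1.18103972e+02 -2.54444375e-14
  3.91135895e+01  9.53617083e+00]
above t2.8 F [-0.3  -0.2  -0.11] M [-0.036  0.085  0.004] ee [463.7 -20.5 150. ] w87.7 g0.0
False
down t4.8 F [ 0.08 -0.25  0.07] M [-0.059  0.06  -0.007] ee [463.9 -21.   69.5] w49.9 g0.0
grip10 t5.7 F [-0.26 -0.2   0.07] M [-0.074  0.104 -0.004] ee [463.5 -21.   69. ] w14.8 g0.0
grip50 t6.1 F [0.36 0.18 0.3 ] M [-0.076  0.069  0.011] ee [463.5 -21.   69. ] w14.9 g0.0
lift1.5 t6.8 F [-0.04 -0.11 -0.1 ] M [-0.042  0.074  0.003] ee [463.5 -21.   70.5] w15.0 g0.0
moment across: 0.01297762143722751 about y 0.017958979848157416 off mm -77.0535060202319
lift3 t7.5 F [0.02 0.22 0.21] M [-0.044  0.104  0.007] ee [463.5 -21.   72. ] w15.0 g0.0
moment across: 0.003754534300742291 about y 0.04651840074190658 off mm 26.0073343119215
```

Run:
```python
from h import *
S=imaging.snapshot("scene"); cv2.imwrite("pics/g1.png",cv2.resize(S["img"][130:280,160:360],None,fx=4,fy=4,interpolation=cv2.INTER_CUBIC))
```

```text
(no output)
```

View pics/g1.png

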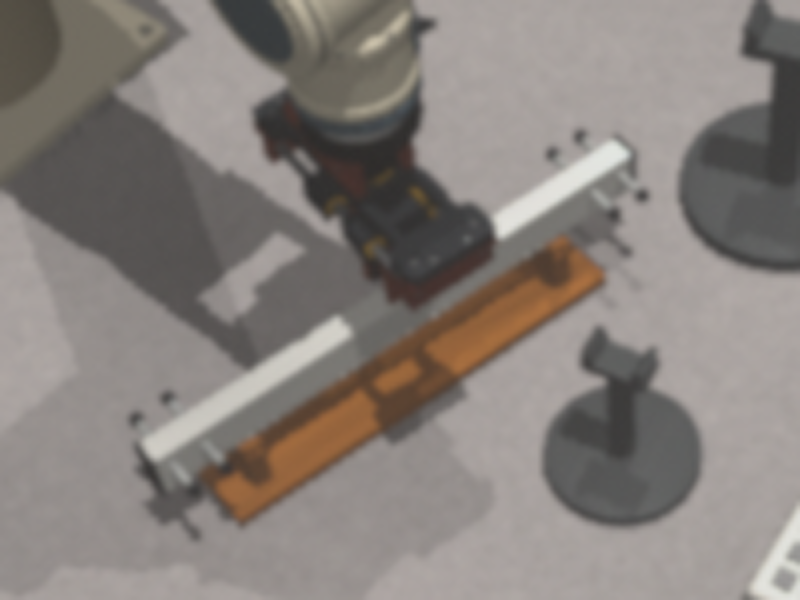

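The fingers straddle the rail at crop (420,290), and the rail is still seated. The fingers stopped at the 15 mm I commanded without contact, so I'll command them fully closed.

Run:
```python
from h import *
p=C
robot.move_straight([*p,68],max_speed=20,force_limit=6)
f0,m0=stat("down")
command_gripper(0,10); stat("grip10"); command_gripper(0,50); f0,m0=stat("grip50")
for dz in (1.5,3):
    robot.move_straight([*p,68+dz],max_speed=10); robot.hold(.2); f,m=stat("lift%g"%dz)
    df,dm=f-f0,m-m0
    print("M",dm[:2]@[U[1],-U[0]],dm[:2]@U, "off mm", 1000*dm[:2]@[U[1],-U[0]]/df[2])
```

```text
down t8.1 F [-0.33  0.29 -0.01] M [-0.047  0.082  0.012] ee [463.5 -21.   68. ] w14.9 g0.0
grip10 t8.7 F [ 0.07  0.28 -0.29] M [-0.062  0.075 -0.012] ee [463.5 -21.   68. ] w0.6 g0.0
grip50 t9.1 F [-0.2   0.18  0.04] M [-0.047  0.078  0.016] ee [463.5 -21.   68. ] w0.3 g0.0
lift1.5 t9.8 F [ 0.17 -0.48 -0.03] M [-0.073  0.067 -0.015] ee [463.5 -21.   69.5] w0.4 g0.0
M -0.02350966510390296 -0.016295594330334996 off mm 352.25549514820534
lift3 t10.5 F [ 0.07 -0.1  -0.12] M [-0.067  0.073 -0.003] ee [463.5 -21.   71. ] w0.5 g0.0
M -0.018613314066856654 -0.009709765214468037 off mm 116.65696483171642
```

Run:
```python
from h import *
S=imaging.snapshot("scene"); s=imaging.snapshot("top")
def proj(s,X):
    X=s["R"]@np.array(X,float)+s["t"]; a=X[:2]/X[2]; a*=1+s["k1"]*(a@a); return (a*[s["fx"],s["fy"]]+[s["cx"],s["cy"]]).round(1)
print(monitor.get_obs()["ee_rot"], monitor.get_obs()["ee_pos"])
for X in ([463.5,-21,71],[*(C+200*U),90],[*(C-200*U),90],[*(C-200*U),50]): print(proj(S,X),proj(s,X))
out=[]
for n,q in(("S",S),("T",s)):
    im=q["img"]; c=proj(q,[463.5,-21,90]).astype(int)
    k=im[c[1]-50:c[1]+50,c[0]-50:c[0]+50]; out.append(cv2.resize(k,None,fx=4,fy=4,interpolation=cv2.INTER_CUBIC))
cv2.imwrite("pics/g2.png",np.hstack(out))
# scene rail-ends at plane 90
g=S["img"]; m=((g.min(2)>170)*255).astype(np.uint8); 
n,l,st,c=cv2.connectedComponentsWithStats(m)
for i in range(1,n):
    x,y,w,h,a=st[i]
    if a>40 and 180<x<330 and 150<y<260: print(st[i]); P=plane(S,np.argwhere(l==i)[:,::-1],90); print(cv2.boxPoints(cv2.minAreaRect(P.astype(np.float32))))
```

```text
[1.79999856e+02 8.29887973e-04 7.64001750e+01] [463.51739103 -21.01099836  71.00629771]
[257.6 206.8] [325.7 304.6]
[314.1 166. ] [243.4 284. ]
[194.1 242.9] [408.5 325.8]
[197.2 250.8] [405.6 324.1]
[283 165  34  24 243]
[[474.58142   65.69687 ]
 [496.16394   60.400043]
 [523.57184  172.07652 ]
 [501.98932  177.37335 ]]
[196 210  52  35 319]
[[ 412.03482 -207.20741]
 [ 429.09976 -211.41124]
 [ 466.1061   -61.18831]
 [ 449.04117  -56.98448]]
```

View pics/g2.png

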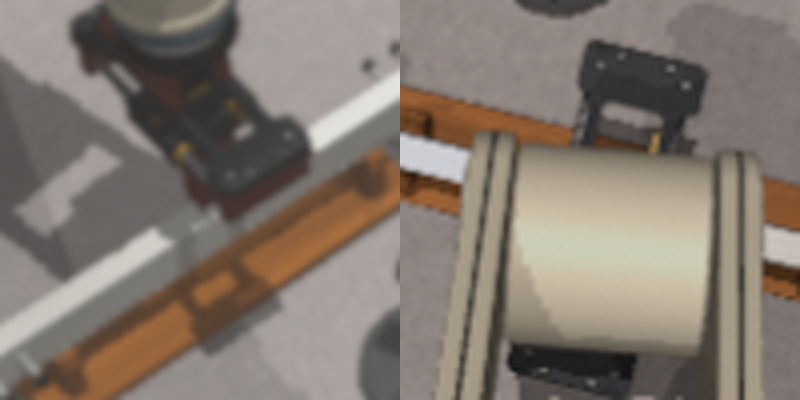

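Run:
```python
from h import *
S=imaging.snapshot("scene"); s=imaging.snapshot("top")
def proj(s,X):
    X=s["R"]@np.array(X,float)+s["t"]; a=X[:2]/X[2]; a*=1+s["k1"]*(a@a); return (a*[s["fx"],s["fy"]]+[s["cx"],s["cy"]])
cS=proj(S,[463.5,-21,90]).astype(int); cT=proj(s,[463.5,-21,90]).astype(int)
for a,b in (((307,140),(190,45)),((228,190),(305,75))):
    c1,d1=ray(S,[cS-50+np.array(a)/4]); c2,d2=ray(s,[cT-50+np.array(b)/4]); d1,d2=d1[0],d2[0]
    k=np.linalg.lstsq(np.c_[d1,-d2],c2-c1,rcond=None)[0]; print(c1+k[0]*d1,c2+k[1]*d2)
print("rail width scene/top at z90; rail end top", [ (lambda c1,d1,c2,d2:(lambda k:(c1+k[0]*d1,c2+k[1]*d2))(np.linalg.lstsq(np.c_[d1[0],-d2[0]],c2-c1,rcond=None)[0]))(*ray(S,[u]),*ray(s,[v])) for u,v in (((180+548/4,150+65/4),(225+77/4,195+360/4)),((180+65/4,150+365/4),(225+738/4,195+520/4)))])
```

```text
[555.37353769  -9.4630827  217.51495599] [551.85840815 -12.99337386 217.43411365]
[541.61227222 -68.24636289 218.80712695] [536.76620571 -73.07386497 219.05377509]
rail width scene/top at z90; rail end top [(array([[515.95544355, 179.78864577,  86.59841958]]), array([[508.11434391, 171.98506174,  85.48017987]])), (array([[ 423.52988339, -211.79226   ,  100.06758062]]), array([[ 419.4290518 , -215.84122746,  101.18852135]]))]
```

Both the arm and the rail triangulate to where I expected, yet the fingers closed on nothing. I'll probe gently downward with closed fingers to find the real height of the rail top.

Run:
```python
from h import *
stat("a",2)
print(robot.move_straight([*C,52],max_speed=12,force_limit=3)); stat("b",2)
```

```text
a t10.8 F [ 0.46  0.28 -0.1 ] M [-0.071  0.072  0.026] ee [463.5 -21.   71. ] w0.6 g0.0
True
b t11.8 F [-1.42 -0.31  6.17] M [-0.072  0.264  0.028] ee [463.5 -21.   61.5] w0.7 g3.1
```

The rail top, at 90 mm, is touched when the TCP reads about 61.5. So the fingertips sit about 28 mm above the reported TCP. I'll work from contact readings: open, descend with a force guard to about 42, and grip.

Run:
```python
from h import *
p=C
robot.move_straight([*p,66],max_speed=40)
command_gripper(50)
print(robot.move_straight([*p,42],max_speed=25,force_limit=4))
stat("down",2)
if monitor.get_obs()["ee_pos"][2]<43:
    command_gripper(0,10); stat("grip10",2)
```

```text
False
down t14.2 F [-0.09  0.26 -0.53] M [-0.057  0.089  0.018] ee [463.6 -21.   42.2] w50.0 g0.0
grip10 t14.9 F [-0.49  0.18  0.45] M [-0.064  0.004  0.021] ee [463.6 -21.   42. ] w19.8 g10.0
```

Gripped at 19.8 mm width. Now a 1.5 mm and 3 mm trial lift.

```bash
cat >> h.py <<'E'
def trial(p,z0=42,lifts=(1.5,3)):
    f0,m0=stat("pre",2); command_gripper(0,50); stat("grip50",2)
    for dz in lifts:
        robot.move_straight([*p,z0+dz],max_speed=8); robot.hold(.2); f,m=stat("lift%g"%dz,6)
        df,dm=f-f0,m-m0; a=dm[:2]@[U[1],-U[0]]
        print("dFz",df[2].round(2),"M",a.round(3),(dm[:2]@U).round(3),"off",(1000*a/df[2]).round(1),flush=True)
E
python3 - <<'E'
from h import *
trial(C)
E
```

```text
pre t15.0 F [0.31 0.39 0.65] M [-0.081  0.026  0.056] ee [463.6 -21.   42. ] w20.0 g10.0
grip50 t15.3 F [ 0.82 -0.64  0.79] M [-0.117 -0.001  0.039] ee [463.6 -21.   42. ] w19.7 g50.0
lift1.5 t16.1 F [ 0.04  0.4  -6.85] M [-0.589  0.218  0.042] ee [463.5 -21.   43.5] w19.7 g50.0
dFz -7.5 M -0.539 0.067 off 71.9
lift3 t17.0 F [ 0.07 -0.3  -7.3 ] M [-0.597  0.202 -0.005] ee [463.5 -21.   45. ] w19.5 g50.0
dFz -7.94 M -0.543 0.05 off 68.3
```

The balance point is about +70 mm, towards the robot's left. I'll set the rail down, regrip there and retry, and also measure the white stand for clearance.

Run:
```python
from h import *
robot.move_straight([*C,42],max_speed=8,force_limit=9); stat("down",2)
command_gripper(50); 
p=C+72*U
robot.move_straight([*C,70],max_speed=80); robot.move_straight([*p,70],max_speed=80)
s=imaging.snapshot("top"); im=s["img"]
hs=im[150:215,375:435]; m=((hs.min(2)>165)*255).astype(np.uint8)
q=cv2.convexHull(cv2.findNonZero(m)).reshape(-1,2)+[375,150]; print("white",cv2.minEnclosingCircle(plane(s,q,8).astype(np.float32)))
cv2.imwrite("pics/w.png",np.hstack([cv2.resize(im[150:215,375:435],None,fx=6,fy=6,interpolation=cv2.INTER_CUBIC),cv2.resize(imaging.snapshot("scene")["img"][300:365,275:335],None,fx=6,fy=6,interpolation=cv2.INTER_CUBIC)]))
print(robot.move_straight([*p,42],max_speed=40,force_limit=4)); f=stat("d",2)
if monitor.get_obs()["ee_pos"][2]<43:
    command_gripper(0,10); trial(p)
```

```text
down t17.6 F [-0.88 -2.32 -2.49] M [-0.555  0.243  0.011] ee [463.6 -21.1  42.1] w19.4 g50.0
white ((779.8543701171875, -222.6748046875), 56.07633972167969)
False
d t20.9 F [ 0.15 -0.49  0.3 ] M [-0.022  0.06  -0.016] ee [480.7  49.   42.2] w50.2 g0.0
pre t21.5 F [ 0.3  -0.75  1.01] M [-0.066  0.064  0.041] ee [480.5  49.   42.1] w20.1 g10.0
grip50 t21.9 F [ 0.08 -1.01  1.07] M [-0.182  0.038  0.027] ee [480.5  49.   42. ] w19.9 g50.0
lift1.5 t22.7 F [ 0.19  0.06 -6.57] M [-0.12   0.089  0.011] ee [480.4  49.   43.5] w19.7 g50.0
dFz -7.59 M -0.058 0.011 off 7.7
lift3 t23.5 F [-0.04  0.11 -6.74] M [-0.092  0.086 -0.005] ee [480.4  49.   45. ] w20.0 g50.0
dFz -7.75 M -0.03 0.016 off 3.8
```

View pics/w.png

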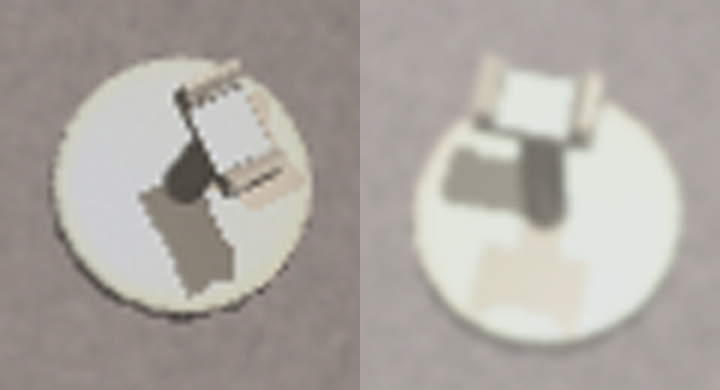

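The white stand, at (780, −223), is clear of the path. Using the free-air torque baseline, both trials agree that the balance point is about +80.5 mm, which is 8.5 mm beyond the current grip. I'll lift, carry the rail above the saddle, and check the moment and the rail line there.

Run:
```python
from h import *
p=C+72*U
robot.move_straight([*p,75],max_speed=40); robot.hold(.4); robot.move_straight([*p,140],max_speed=70)
a=np.radians(10.5); U2=np.array([-np.sin(a),np.cos(a)]); t=np.array([631,8.4])-8.5*U2
robot.move_straight([*t,140],max_speed=70,rot=yawrot(100.5)); robot.hold(.6)
f,m=stat("carry",12); dm=m-[-.052,.074,0]; print("d",-1000*(dm[0]*U2[1]-dm[1]*U2[0])/-f[2])
s=imaging.snapshot("top"); S=imaging.snapshot("scene")
cv2.imwrite("pics/c.png",np.hstack([s["img"][150:330,200:460],S["img"][150:330,200:460]]))
zt=140-42+90
for n,q in(("top",s),("scene",S)):
    m=((q["img"].min(2)>165)*255).astype(np.uint8); k,l,st,c=cv2.connectedComponentsWithStats(m)
    for i in range(1,k):
        if st[i,4]<40: continue
        P=plane(q,np.argwhere(l==i)[:,::-1],zt); r=cv2.minAreaRect(P.astype(np.float32))
        if min(r[1])<30 and abs(r[0][0]-640)<90:
            V=P-t; print(n,r, "lateral of comp centre vs tool line",(np.array(r[0])-t)@[U2[1],-U2[0]],"along",(V@U2).min(),(V@U2).max())
```

```text
carry t29.6 F [-0.15 -0.07 -6.96] M [-0.113  0.041 -0.01 ] ee [632.5   0.  140. ] w19.6 g50.0
d 9.455965650544293
top ((665.0587158203125, -173.84701538085938), (20.524173736572266, 186.786865234375), 10.623495101928711) lateral of comp centre vs tool line 0.2765188583419789 along -270.29701606193646 -83.51151767253354
top ((611.0645141601562, 113.12520599365234), (19.518739700317383, 19.53603744506836), 1.0470826625823975) lateral of comp centre vs tool line -0.5170113401714629 along 103.88246901286227 125.60555254059278
top ((590.1929321289062, 448.3235168457031), (19.88507843017578, 20.892086029052734), 0.6916384696960449) lateral of comp centre vs tool line 40.045943521182 along 437.8247412347027 458.59846524068877
scene ((613.3147583007812, 112.41262817382812), (22.273828506469727, 29.273717880249023), 10.94296646118164) lateral of comp centre vs tool line 1.5656952608653862 along 99.39010167394565 128.6659838684422
scene ((662.0153198242188, -146.34324645996094), (20.58226203918457, 238.337646484375), 10.37228775024414) lateral of comp centre vs tool line 2.296248591836832 along -268.481572583106 -30.119449631127743
```

View pics/c.png

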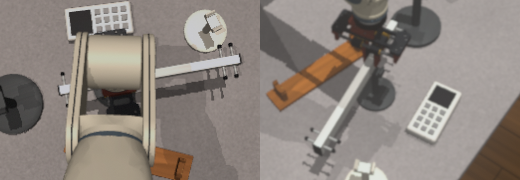

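The top view shows the rail held level over the saddle, within 0.3 mm of the tool line, and the moment gives d ≈ 9 mm. I'll lower it gently under a force guard.

Run:
```python
from h import *
a=np.radians(10.5); U2=np.array([-np.sin(a),np.cos(a)]); t=np.array([631,8.4])-9*U2
robot.move_straight([*t,116],max_speed=30); stat("pre",3)
print(robot.move_straight([*t,109.5],max_speed=5,force_limit=3)); f,m=stat("seat",4)
dm=m-[-.052,.074,0]; print("M across",dm[0]*U2[1]-dm[1]*U2[0])
```

```text
pre t30.8 F [ 0.31 -0.13 -6.51] M [-0.091  0.027  0.012] ee [ 6.328e+02 -5.000e-01  1.163e+02] w19.9 g50.0
True
seat t31.8 F [-0.3  -0.13  7.43] M [-0.014  0.109 -0.024] ee [ 6.326e+02 -5.000e-01  1.121e+02] w19.5 g50.0
M across 0.04426083416590618
```

Seated at 112.1, as predicted. I'll ease the pressure, then open just slightly, so I can regrip if the rail starts to tip.

```bash
cat >> h.py <<'E'
def look(tag):
    s=imaging.snapshot("top"); S=imaging.snapshot("scene")
    for n,q in(("top",s),("scene",S)):
        m=((q["img"].min(2)>165)*255).astype(np.uint8); k,l,st,c=cv2.connectedComponentsWithStats(m)
        for i in range(1,k):
            if st[i,4]<40: continue
            P=plane(q,np.argwhere(l==i)[:,::-1],160); r=cv2.minAreaRect(P.astype(np.float32))
            if min(r[1])<32 and abs(r[0][0]-640)<90 and abs(r[0][1])<300: print(tag,n,np.round(r[0],1),np.round(r[1],1),round(r[2],2),flush=True)
    return s,S
E
python3 - <<'E'
from h import *
a=np.radians(10.5); U2=np.array([-np.sin(a),np.cos(a)]); t=np.array([631,8.4])-9*U2
z=112.1
for k in range(6):
    f,m=stat("z%.2f"%z,2)
    if f[2]<1: break
    z-=-.15; robot.move_straight([*t,z],max_speed=5)
look("held")
command_gripper(0,15); command_gripper(0,5); f,m=stat("grip5",4)
command_gripper(23,5); stat("open23",2); look("open")
robot.hold(.3); look("open+.3")
E
```

```text
z112.10 t31.9 F [-0.27 -0.64  6.83] M [-0.03  0.07  0.02] ee [ 6.326e+02 -5.000e-01  1.121e+02] w19.7 g50.0
z112.25 t32.7 F [ 0.06 -0.42  0.88] M [-0.113 -0.063 -0.01 ] ee [ 6.326e+02 -5.000e-01  1.121e+02] w19.4 g50.0
held top [ 663.8 -173.4] [ 17.9 188.4] 10.54
held top [611.  112.1] [20.  20.1] 1.1
held scene [614.3 111.4] [20.6 32.7] 14.54
held scene [ 662.6 -146.9] [ 22.3 237.8] 9.76
grip5 t33.4 F [ 0.91 -0.52 -1.62] M [-0.193 -0.103 -0.004] ee [ 6.325e+02 -5.000e-01  1.121e+02] w20.2 g5.0
open23 t33.8 F [ 0.49 -0.04 -0.31] M [-0.095  0.038  0.005] ee [ 6.327e+02 -4.000e-01  1.124e+02] w23.0 g0.0
open top [ 663.7 -173.4] [ 18.  188.4] 10.61
open top [611.4 112. ] [19.4 22.7] 10.56
open scene [614.3 111.4] [20.6 32.7] 14.54
open scene [ 661.6 -147.1] [ 22.1 237.9] 10.33
open+.3 top [ 663.7 -173.4] [ 18.  188.4] 10.61
open+.3 top [611. 111.] [20.  22.3] 1.1
open+.3 scene [614.3 111.4] [20.6 32.7] 14.54
open+.3 scene [ 661.6 -147.1] [ 22.1 237.9] 10.33
```

The rail stays put with the fingers off it. I'll open wider, retract and check.

Run:
```python
from h import *
a=np.radians(10.5); U2=np.array([-np.sin(a),np.cos(a)]); t=np.array([631,8.4])-9*U2
command_gripper(45); stat("open45",2); look("o45")
robot.move_straight([*t,150],max_speed=30,force_limit=4); robot.move_straight([*t,240],max_speed=80); robot.hold(1)
stat("up",2); s,S=look("up")
cv2.imwrite("pics/end.png",np.hstack([s["img"][150:330,200:460],S["img"][150:330,200:460]]))
```

```text
open45 t35.0 F [-0.24 -0.44 -0.64] M [-0.078  0.056  0.006] ee [ 6.326e+02 -4.000e-01  1.122e+02] w44.9 g0.0
o45 top [ 663.7 -173.6] [ 18. 188.] 10.61
o45 top [611.8 110.9] [18.9 24.7] 14.61
o45 scene [614.3 111.4] [20.6 32.7] 14.54
o45 scene [ 661.3 -145.4] [ 22.1 241.2] 10.33
up t38.9 F [-0.02 -0.33 -0.39] M [-0.056 -0.006 -0.001] ee [ 6.326e+02 -5.000e-01  2.400e+02] w45.1 g0.0
up top [ 665.  -180.3] [ 17.9 174.5] 10.53
up top [618.2  58.9] [15.6 33.3] 0.55
up scene [620.7  75.4] [21.7 80.7] 10.19
up scene [ 661.3 -145.2] [ 22.1 241.7] 10.33
```

View pics/end.png

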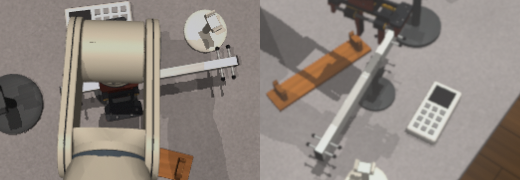

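The rail rests level and still in the saddle, and the gripper is clear, so I'm handing in.

```bash
python3 -c "
from workcell import order
print(order.hand_in())"
```

```text
the job is handed in; nothing more can be done
None
```

The rail stayed level and still in the small dark stand's saddle after release, balanced about 81 mm off its middle, with the gripper clear; I handed the job in at about 39 s, but `order.hand_in()` returned no verdict.

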